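Clamp a mosaic slab in the screw press

TASK

Put the freshly glued mosaic slab into clamp: push it along between the press's guide rails until it is fully home against the back stop, then wind the press screw down, regripping its knob as often as needed, until the foot presses firmly on the slab. Nip it up so that it is properly tight, but do not crush the slab by screwing on hard past that; leave it clamped, let go of the knob, and leave the other things on the table alone.

Things in the scene. Friction and masses are not known exactly. Their poses are not given: they have to be found in the camera images.
- press: Grey screw press fixed to the table, elsewhere each time. Origin on the table surface under the vertical screw axis; z up, x from the open front (robot side) to the back stop. Bed plate 360 x 230 mm, x -225 to +135, top at z 14 mm. Two steel guide rails along x on the bed: inner faces at y -58.5 and +58.5 mm, 12 mm wide, 10 mm above the bed, x -170 to +100 mm.
- stop (a point): Back stop of the press: middle of the lower edge of its front face, at bed height (press x +90, y 0, z 14 mm). The stop is a steel bar across the rails, 141 mm long in y, 26 mm above the bed.
- bridge (a point): Middle of the top of the press's crossbar (press x 0, y 0, z 100 mm). The bar is 40 mm wide in x, 225 mm long in y, z 72 to 100 mm, carried by two 22 mm posts at y -93 and +93 mm whose nuts reach z 108 mm; the screw passes down through its middle.
- slab: Loose mosaic slab of grey and brown stone pieces, 180 (its x) x 110 (its y) x 24 mm thick, 0.6 to 0.9 kg, origin at the centre of its underside. Lies flat on the bed between the rails, axes nearly along the press's, 40 to 65 mm short of the stop, its far part already under the foot. Home against the stop, its origin is at press x 0. Its end nearest the robot can be pushed.
- foot: Pressing foot at the lower end of the screw: steel disc of diameter 44 mm, origin at the centre of its underside, 61.5 mm above the table when the knob reads 0; moves up and down with the screw, does not turn. Under it is a black rubber pad, diameter 39 mm, 7 to 13 mm thick (differs each time, not measured), which meets the slab. It is sprung: pressure grows 50 N per mm of screw travel.
- knob (a joint): Turn of the screw, rad: 0 = fully up; grows as the knob turns clockwise seen from above, lowering foot and knob 9 mm per turn. Starts at 1.0 to 1.8; the pad meets the slab 5.5 to 10.5 rad later. It drags with about 0.08 N m; once the pad presses the slab the torque rises by 0.0014 N m per N (firm is some 30 to 140 N; 200 N crushes the slab). Let go, it stays put (above 56 N it eases back to that).
- knob_grip (a point): Point on the knob's axis at the height to grip. The knob is a round black knurled knob, diameter 56 mm, 36 mm high, on top of the screw above the crossbar, axis vertical; this point is 22 mm above the knob's underside and 14 mm below its rim. It stands 158 mm above the table at knob 0 and sinks with the screw.
- tub: Bystander: red open tub 130 x 170 x 85 mm, loose, left of the press. Origin under its centre.
- saucer: Bystander: white plate of diameter 130 mm, 16 mm high, loose, right of the press. Origin under its centre.
- pot: Bystander: white open pot of diameter 110 mm, 85 mm high, loose, at the right front. Origin under its centre.
- pan: Bystander: steel saucepan of diameter 136 mm, 60 mm high, with a black handle, loose, at the right. Origin under the pan's centre.
- trowel: Bystander: flat trowel with a wooden handle, lying loose at the left front. Origin under its middle.
- mallet: Bystander: hammer lying loose at the far left. Origin under its middle.

How it is judged (in metres and radians):
On the way, in this order (a step that is already met when the one before it is completed fails the run):
1. the slab is fully home against the back stop (x of slab in the frame of press above -0.004 m and contact force between foot and slab below 1 N), for 0.2 s.
2. the screw is wound down until the foot presses the slab with more than 25 N (contact force between foot and slab above 25 N), for 0.2 s.
At the end, for the whole second after the job is handed in: The slab lies square between the rails (within 0.06 rad), within 5 mm of the back stop, still, and the foot presses it with more than 25 N with the knob let go and at rest (x of slab in the frame of press above -0.005 m and angle between the x axis of slab and the x axis of press, either way round below 0.06 rad and contact force between foot and slab above 25 N and linear speed of slab below 0.01 m/s and velocity of joint knob between -0.05 and 0.05 rad/s); the robot touches nothing.
It fails at once if the slab is crushed: the foot presses it with more than 200 N (contact force between foot and slab above 200 N).
It fails at once if a bystander (tub, saucer, pot, pan, trowel or hammer) is shifted by more than 30 mm (distance of any of tub, saucer, pot, pan, trowel, mallet from where it was at the start of the episode above 0.03 m).
It also fails if it takes over 72 s, if anything falls off the work surface, if the arm or the gripper's body presses on something with over 40 N, if the wrist force passes 120 N, or if a joint passes its speed limit or range.

ROBOT

A 6-joint arm with a two-finger parallel gripper is mounted at the origin on the work surface. World frame = base frame: x ahead of the robot, y to its left, z up, the work surface at z = 0. Lengths are in mm, angles in rad, forces in N, time in s.
With the tool pointing down it reaches from about 400 to 925 mm from the base axis. Payload 12.5 kg.
Tool frame: the origin (TCP) lies at the very end of the fingers, on their centre line; the grasp point (between the pads) lies env.grip_point_offset behind it (env.grip_point_offset is the distance from the TCP to the grasp point, in mm); y points along the fingers, z is the direction in which the jaws open and shut, and the axes are right-handed (so a half turn about y gives the same grasp; the last joint's range is limited). The gripper opens to 95 mm and grips with 3 to 60 N. Pads are 20 mm wide; open, the fingers measure 119 mm over their backs; the gripper's body (75 mm by 180 mm) begins 59 mm behind the grasp point.
Start: joints at [1.188, 0.491, 1.559, -0, 1.092, -0.106], TCP at [170.782, 601.232, 214.661] pointing down, gripper open.
Joint ranges: [-3.1, 3.1], [-0.84, 2.19], [0.05, 2.79], [-1.13, 4.28], [0.06, 2.93], [-2.69, 2.69]. Speed limits (rad/s): [2.22, 2.22, 2.79, 3.14, 3.14, 3.14].

INTERFACE

Orientations are given as [roll, pitch, yaw] about the fixed x, y, z axes, in that order (R = Rz(yaw) Ry(pitch) Rx(roll)).
In Python, from cell import readout, read_camera, env, nets gives the robot as it stands.
- The arm moves only by the tool apply_moves, never from a script. Its argument "increments" is a list of rows, each a list of 3 entries, a list of its own where there are three numbers: the shift along the tool's x, y, z in cm, then the turn, a rotation vector about the tool's x, y, z in degrees, then the finger opening in cm, from 0 to 9.51. A call has exactly 5 rows; each row shifts and turns the pose as measured when the row begins, along the tool's axes as they then stand; what a row does not reach is not made up. A row lasts 1/8 s, in which the tool goes at most 62.5 mm and 10.7 degrees, less where a joint would pass 70% of its speed; a pose out of reach is approached as far as the arm can. A call with a gripper value outside its range is refused whole. The fingers move at their own pace and stop on an object; the grip force is fixed at half the most. Time passes only in rows, so rows that do not move let the fingers close, or fill a call up. It gives the time, the measured TCP pose, the force and the opening at its end, in the units of the state.
- readout.state(): the state, without advancing time (a new reading comes with each control period).
- read_camera(name): name is "side" or "top" or "wrist"; returns a dict with "img" (480x640x3 uint8, red, green, blue), "vfov" (degrees; the focal length in pixels is half the picture's height over the tangent of half this angle, whatever the lens; pixels are square), "cx", "cy" (the principal point, pixels), "distortion" ([k1, k2, p1, p2, k3] as OpenCV has them; the pictures are not rectified), "rvec" (rotation vector, rad) and "tvec" (3), from world to camera coordinates, as OpenCV has them; the wrist camera has in their place "mount" (4x4, takes a point from camera to tool coordinates, whose origin is the TCP and whose axes are the tool frame's). Camera axes: x right, y down, z forward; pixel columns grow to the right and rows downward; lengths in mm; the calibration is good to about 2 mm. A picture is of the moment at which its call begins: read the wrist's pose just before it. There is no depth.
- env.job_done(): hands the job in, once; it reports no verdict.
Trained networks look in a picture, given as the dict that the camera call returned (one of the last four; its "shot" number tells which), for a name from the list of things; names that differ only in an ending like _2 or _b are one class to them, and where a whole thing is asked for, a point or a joint stands for the part that bears it (a point fixed in the world has none). Each returns a list of dicts, best first, with "confidence" (0 to 1); they miss things now and then, are a little off and sometimes report something else, mostly with a low value. They report only what shows in the picture. A call takes as long as a camera call.
- nets.look_for(picture, thing): "point" ([x, y, z] in mm, in the coordinates of the camera as it stood for that picture, good to about 4 mm: the middle of the surface that is visible of it).
- nets.mark_of(picture, thing): "point" ([x, y, z] in mm, in the coordinates of the camera as it stood for that picture, good to about 4 mm: a listed point, or the origin of a listed thing).
The state is a dict: "t": time; "joints": joint angles; "qvel": joint speeds; "tau": joint torques, N m; "eef_pos": TCP position; "tcp_rot": TCP orientation; "ft_force": force on the tool from outside, world axes, zero at the start; "moment": the same for the moment, N m; "opening": opening from 0.0 (shut) to 1.0 (fully open).
Only numpy, scipy, OpenCV 4.12 (cv2) and the standard library are available. Lean on these libraries where they do the work, as an engineer would, in place of code of your own. Each camera call takes 0.05 s, during which the arm holds its last target. There are 200 camera calls.

## Working session

There is one attempt and no reset: what is moved stays moved. The work goes in short steps, Python scripts to look and compute and a tool call to move; the robot and the scene stay as the last step left them, time stands still between calls to the robot, and variables do not carry over. Pictures are saved under pics/ and viewed, about 8 in all and at most 12, crops included, and the job is handed in when it is done.

Besides the shell and the picture viewer there is one more tool, called after ">>>" by a JSON object that holds its "fn" and its "kwargs". apply_moves: Moves the arm, as the interface text tells. Its arguments: {"type":"object","properties":{"increments":{"type":"array"}},"required":["increments"]}

```bash
mkdir -p pics; ls
cat > h.py <<'E'
import numpy as np, cv2
from scipy.spatial.transform import Rotation as Rn
from cell import readout, read_camera, env, nets
def st(): return readout.state()
def T_tool(s):
    T=np.eye(4); T[:3,:3]=Rn.from_euler('xyz',s['tcp_rot']).as_matrix(); T[:3,3]=s['eef_pos']; return T
def cam_T(c,s=None): # camera->world
    if 'mount' in c: return T_tool(s)@np.array(c['mount'])
    T=np.eye(4); R=cv2.Rodrigues(np.array(c['rvec'],float))[0]; T[:3,:3]=R.T; T[:3,3]=-R.T@np.array(c['tvec'],float).ravel(); return T
def K(c):
    f=240/np.tan(np.radians(c['vfov'])/2); return np.array([[f,0,c['cx']],[0,f,c['cy']],[0,0,1.]])
def ray(c,T,uv,z):
    p=cv2.undistortPoints(np.array([[uv]],float),K(c),np.array(c['distortion'],float))[0,0]
    d=T[:3,:3]@np.array([p[0],p[1],1]); o=T[:3,3]; return o+d*(z-o[2])/d[2]
def save(c,n): cv2.imwrite('pics/'+n,c['img'][:,:,::-1])
def W(T,p): return (T@np.append(p,1))[:3]
def proj(c,T,P):
    Ti=np.linalg.inv(T); return cv2.projectPoints(np.array(P,float).reshape(-1,3),cv2.Rodrigues(Ti[:3,:3])[0],Ti[:3,3],K(c),np.array(c['distortion'],float))[0].reshape(-1,2)
E
python3 - <<'E'
from h import *
print(st(), env.grip_point_offset)
for n in ['top','side']:
    s=st(); c=read_camera(n); save(c,n+'0.png'); T=cam_T(c,s)
    for th in ['press','stop','bridge','slab','foot','knob_grip','tub','saucer','pot','pan','trowel','mallet']:
        try:
            print(n,th,[(np.round(W(T,r['point'])).tolist(),round(r['confidence'],2)) for r in nets.mark_of(c,th)[:2]])
        except Exception as e: print(th,e)
E
```

```text
pics
{'t': 0.0, 'joints': array([ 1.18841607e+00,  4.91560530e-01,  1.55945448e+00,  5.49072698e-06,
        1.09170059e+00, -1.05590700e-01]), 'qvel': array([-0.00048502,  0.00057876, -0.00030435, -0.00083484,  0.00028916,
        0.00226996]), 'tau': array([-2.16543827e-03, -6.12627983e+01, -2.58175278e+01,  6.91377791e-02,
        4.83179174e-02, -1.04525491e-04]), 'eef_pos': array([170.67176932, 600.98920277, 214.05941445]), 'tcp_rot': array([-1.57191251e+00,  1.23195453e-04, -2.76792162e-01]), 'ft_force': array([ 0.25025919, -0.57581701, -0.47860205]), 'moment': array([-0.00609296,  0.01739582,  0.00758356]), 'opening': 1.0011965715440891} 18.8
top press [([629.0, -6.0, 3.0], 0.95), ([378.0, -314.0, -2.0], 0.69)]
top stop [([718.0, -8.0, 12.0], 0.92)]
top bridge [([633.0, -10.0, 100.0], 0.96), ([718.0, -10.0, 13.0], 0.71)]
top slab [([572.0, -11.0, 17.0], 0.9)]
top foot []
top knob_grip [([629.0, -11.0, 155.0], 0.77), ([381.0, -315.0, -5.0], 0.33)]
top tub [([655.0, 242.0, 3.0], 0.67)]
top saucer [([698.0, -218.0, -2.0], 0.77), ([631.0, -9.0, -0.0], 0.2)]
top pot [([375.0, -316.0, -3.0], 0.66)]
top pan [([556.0, -421.0, -1.0], 0.57)]
top trowel [([380.0, 309.0, 4.0], 0.93)]
top mallet [([582.0, 416.0, -2.0], 0.79)]
side press [([629.0, -14.0, 3.0], 0.9)]
side stop [([726.0, -6.0, 12.0], 0.97)]
side bridge [([634.0, -9.0, 98.0], 0.91)]
side slab [([577.0, -13.0, 9.0], 0.9)]
side foot [([636.0, -12.0, 58.0], 0.52)]
side knob_grip [([633.0, -9.0, 155.0], 0.71)]
side tub [([657.0, 243.0, -2.0], 0.91), ([635.0, -11.0, 99.0], 0.32)]
side saucer [([697.0, -216.0, -4.0], 0.81)]
side pot [([386.0, -317.0, 1.0], 0.9)]
side pan [([562.0, -428.0, -6.0], 0.7)]
side trowel [([384.0, 307.0, 0.0], 0.69)]
side mallet [([580.0, 418.0, -2.0], 0.73)]
```

View pics/top0.png

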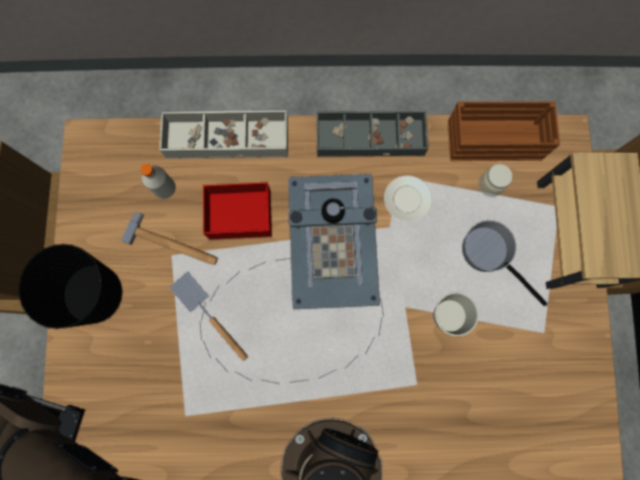

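View pics/side0.png

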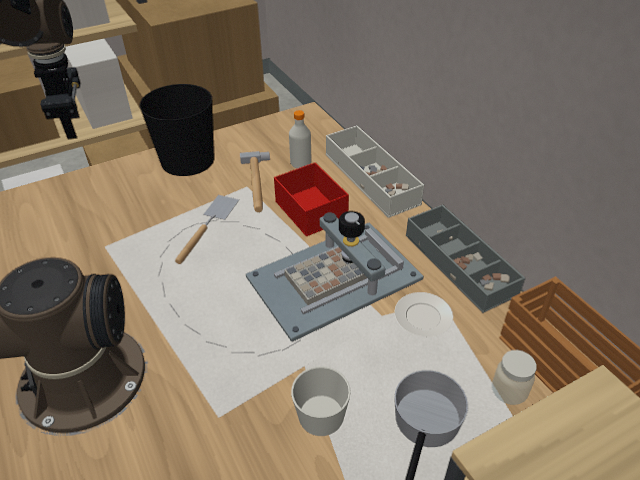

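The top view shows the press with bed corners at about (289,177), (372,175), (379,305) and (293,308). The slab is centred near (334,252) and the knob is at (333,210). In the side view nothing blocks the press. I'll compute the press yaw and plan the move there.

```bash
cat >> h.py <<'E'
def rows(s,P,yaw,n,spin=None):
    """n equal rows from measured pose to P (mm) & yaw (tool down); prints cm / deg rows"""
    R=Rn.from_euler('xyz',s['tcp_rot']); p=np.array(s['eef_pos']); out=[]
    Rt=Rn.from_euler('xyz',[-np.pi/2,0,yaw]); dv=(R.inv()*Rt).as_rotvec()/n
    dp=(np.array(P)-p)/n
    for i in range(n):
        Ri=R*Rn.from_rotvec(dv*i)
        out.append([np.round(Ri.inv().apply(dp)/10,2).tolist(),np.round(np.degrees(dv),1).tolist()])
    return out
E
python3 - <<'E'
from h import *
c=read_camera('top');T=cam_T(c)
b=[ray(c,T,u,14)[:2] for u in [(289.5,177),(372.5,175),(379,305.5),(293,308)]]
print(np.round(b,1)); b=np.array(b)
for i,j in [(3,0),(2,1)]: d=b[j]-b[i]; print(np.hypot(*d),np.arctan2(d[1],d[0]))
for i,j in [(1,0),(2,3)]: d=b[j]-b[i]; print(np.hypot(*d),np.arctan2(d[1],d[0])-np.pi/2)
s=st()
import copy
mid=(420,330,260)
r=rows(s,mid,-0.1,8); print(r)
s2=copy.deepcopy(s); s2['eef_pos']=np.array(mid);s2['tcp_rot']=np.array([-np.pi/2,0,-.1])
print(rows(s2,(430,-10,260),-0.0,7))
E
```

```text
[[ 759.9  104.9]
 [ 763.5 -121.7]
 [ 408.5 -129.3]
 [ 404.5   95.2]]
355.5932948261369 0.027393845884372575
355.0279609302534 0.021308204340681293
226.6900609455415 0.015621894634053834
224.52358370185993 0.018055650593671535
[[[3.92, -0.57, -2.41], [-0.0, -1.3, 0.0]], [[3.87, -0.57, -2.5], [-0.0, -1.3, 0.0]], [[3.81, -0.57, -2.58], [-0.0, -1.3, 0.0]], [[3.75, -0.57, -2.66], [-0.0, -1.3, 0.0]], [[3.7, -0.57, -2.75], [-0.0, -1.3, 0.0]], [[3.63, -0.57, -2.83], [-0.0, -1.3, 0.0]], [[3.57, -0.57, -2.91], [-0.0, -1.3, 0.0]], [[3.5, -0.57, -2.99], [-0.0, -1.3, 0.0]]]
[[[0.63, -0.0, -4.82], [0.0, -0.8, 0.0]], [[0.56, -0.0, -4.83], [0.0, -0.8, 0.0]], [[0.49, -0.0, -4.83], [0.0, -0.8, 0.0]], [[0.42, -0.0, -4.84], [0.0, -0.8, 0.0]], [[0.35, -0.0, -4.85], [0.0, -0.8, 0.0]], [[0.28, -0.0, -4.85], [0.0, -0.8, 0.0]], [[0.21, -0.0, -4.85], [0.0, -0.8, 0.0]]]
```

>>> {"fn": "apply_moves", "kwargs": {"increments": [[[3.9, -0.6, -2.4], [0, -1.3, 0], 9.5], [[3.9, -0.6, -2.5], [0, -1.3, 0], 9.5], [[3.8, -0.6, -2.6], [0, -1.3, 0], 9.5], [[3.8, -0.6, -2.7], [0, -1.3, 0], 9.5], [[3.7, -0.6, -2.8], [0, -1.3, 0], 9.5]]}}

```text
t: 1.98
eef_pos: [329.7, 428.1, 244.8]
tcp_rot: [-1.571, -0.0, -0.155]
ft_force: [1.0, 0.3, 0.2]
opening: 0.998
```

>>> {"fn": "apply_moves", "kwargs": {"increments": [[[3.6, -0.6, -2.8], [0, -1.3, 0], 9.5], [[3.6, -0.6, -2.9], [0, -1.3, 0], 9.5], [[3.5, -0.6, -3.0], [0, -1.3, 0], 9.5], [[0.6, 0, -4.8], [0, -0.8, 0], 9.5], [[0.6, 0, -4.8], [0, -0.8, 0], 9.5]]}}

```text
t: 2.6
eef_pos: [433.6, 225.0, 264.0]
tcp_rot: [-1.569, -0.002, -0.056]
ft_force: [0.9, 0.2, 0.2]
opening: 0.995
```

>>> {"fn": "apply_moves", "kwargs": {"increments": [[[0.5, 0, -4.8], [0, -0.8, 0], 6], [[0.4, 0, -4.8], [0, -0.8, 0], 6], [[0.4, 0, -4.8], [0, -0.8, 0], 6], [[0.3, 0, -4.8], [0, -0.8, 0], 6], [[0.2, 0, -4.8], [0, -0.8, 0], 6]]}}

```text
t: 3.22
eef_pos: [444.9, -23.3, 264.7]
tcp_rot: [-1.57, -0.005, 0.017]
ft_force: [0.9, 0.1, -0.4]
opening: 0.638
```

Run:
```python
from h import *
s=st();c=read_camera('wrist');save(c,'w1.png');T=cam_T(c,s);print(s['eef_pos'],s['tcp_rot'],np.round(c['mount'],3))
for th in ['stop','bridge','slab','knob_grip']:
    print(th,[(np.round(W(T,r['point']),1).tolist(),round(r['confidence'],2)) for r in nets.mark_of(c,th)[:1]])
```

```text
[444.92315324 -23.25963008 264.74035386] [-1.56973904 -0.00542853  0.01714778] [[ 0.0000e+00  9.5500e-01  2.9500e-01 -8.3605e+01]
 [-1.0000e-03 -2.9500e-01  9.5500e-01 -1.6963e+02]
 [ 1.0000e+00 -1.0000e-03  1.0000e-03  8.6000e-02]
 [ 0.0000e+00  0.0000e+00  0.0000e+00  1.0000e+00]]
stop [([556.5, -417.2, -0.9], 0.28)]
bridge [([632.5, -7.8, 98.2], 0.96)]
slab [([572.0, -12.8, 13.6], 0.9)]
knob_grip [([631.4, -5.8, 154.0], 0.68)]
```

View pics/w1.png

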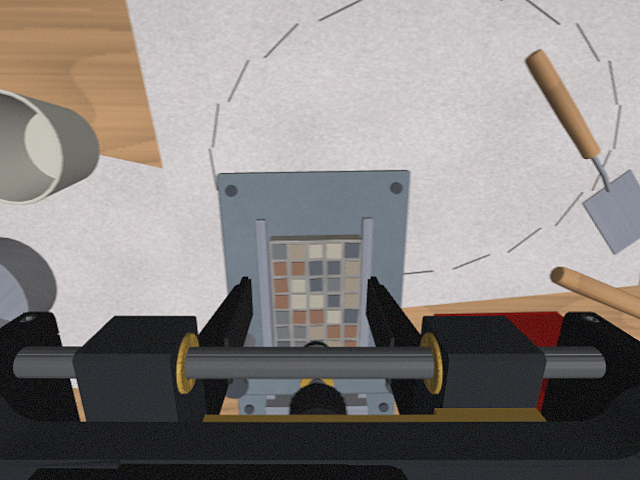

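The wrist view shows the slab's near top edge from (270,241) to (363,237). The rail front ends are at (261,220) and (368,218), and the bed front corners are at (218,174) and (410,171).

Run:
```python
from h import *
s=st();c=read_camera('wrist');T=cam_T(c,s)
for u,z in [((270,241),38),((363,237),38),((266.5,220),24),((362.5,218),24),((218,174),14),((410,171),14)]: print(u,np.round(ray(c,T,u,z),1))
print(rows(s,(452,-15,120),0.02,5))
```

```text
(270, 241) [486.6 -65.7  38. ]
(363, 237) [480.1  43.1  38. ]
(266.5, 220) [464.9 -70.9  24. ]
(362.5, 218) [460.7  43.4  24. ]
(218, 174) [ 412.6 -127.9   14. ]
(410, 171) [405.7  97.3  14. ]
[[[0.13, 2.89, 0.12], [-0.0, -0.0, 0.1]], [[0.13, 2.89, 0.12], [-0.0, -0.0, 0.1]], [[0.14, 2.89, 0.12], [-0.0, -0.0, 0.1]], [[0.14, 2.89, 0.12], [-0.0, -0.0, 0.1]], [[0.14, 2.89, 0.13], [-0.0, -0.0, 0.1]]]
```

>>> {"fn": "apply_moves", "kwargs": {"increments": [[[0.2, 4.5, 0.2], [0, -0.1, 0.1], 6], [[0.2, 4.5, 0.2], [0, -0.1, 0.1], 6], [[0.2, 4.5, 0.2], [0, -0.1, 0.1], 6], [[0.2, 4.5, 0.2], [0, -0.1, 0], 6], [[0.1, 2.0, 0.1], [0, -0.1, 0], 6]]}}

```text
t: 4.15
eef_pos: [456.6, -5.1, 61.3]
tcp_rot: [-1.571, -0.007, 0.036]
ft_force: [-0.1, -0.2, 0.4]
opening: 0.631
```

Run:
```python
from h import *
s=st();print(s['eef_pos'],s['tcp_rot'],s['ft_force'],s['opening'])
print(rows(s,(455,-14,24),0.025,4));
```

```text
[456.56896637  -5.10009009  61.31168147] [-1.57067044 -0.00680575  0.03562235] [-0.06316674 -0.21014909  0.37531173] 0.6306566226591053
[[[-0.05, 0.93, -0.22], [-0.0, 0.2, 0.1]], [[-0.05, 0.93, -0.22], [-0.0, 0.2, 0.1]], [[-0.05, 0.93, -0.22], [-0.0, 0.2, 0.1]], [[-0.05, 0.93, -0.22], [-0.0, 0.2, 0.1]]]
```

>>> {"fn": "apply_moves", "kwargs": {"increments": [[[-0.1, 1.0, -0.3], [0, 0.2, 0.1], 6], [[-0.1, 1.0, -0.3], [0, 0.2, 0.1], 6], [[0, 1.0, -0.2], [0, 0.2, 0.1], 6], [[0, 0.6, -0.1], [0, 0, 0.1], 6], [[0, 0, 0], [0, 0, 0], 6]]}}

```text
t: 4.78
eef_pos: [455.4, -12.8, 23.8]
tcp_rot: [-1.571, 0.0, 0.028]
ft_force: [0.4, -0.8, 0.1]
opening: 0.632
```

>>> {"fn": "apply_moves", "kwargs": {"increments": [[[0.8, 0, 0], [0, 0, 0], 6], [[0.8, 0, 0], [0, 0, 0], 6], [[0.8, 0, 0], [0, 0, 0], 6], [[0.8, 0, 0], [0, 0, 0], 6], [[0.8, 0, 0], [0, 0, 0], 6]]}}

```text
t: 5.4
eef_pos: [495.9, -11.3, 24.5]
tcp_rot: [-1.57, 0.004, 0.028]
ft_force: [-6.7, -0.6, 4.6]
opening: 0.627
```

>>> {"fn": "apply_moves", "kwargs": {"increments": [[[0.5, 0, 0], [0, 0, 0], 6], [[0.5, 0, 0], [0, 0, 0], 6], [[0.5, 0, 0], [0, 0, 0], 6], [[0.4, 0, 0], [0, 0, 0], 6], [[0.4, 0, 0], [0, 0, 0], 6]]}}

```text
t: 6.02
eef_pos: [517.1, -10.0, 24.5]
tcp_rot: [-1.569, 0.013, 0.028]
ft_force: [-6.6, -0.5, 5.0]
opening: 0.63
```

>>> {"fn": "apply_moves", "kwargs": {"increments": [[[0.2, 0, 0], [0, 0, 0], 6], [[0.2, 0, 0], [0, 0, 0], 6], [[0.2, 0, 0], [0, 0, 0], 6], [[0.2, 0, 0], [0, 0, 0], 6], [[0.1, 0, 0], [0, 0, 0], 6]]}}

```text
t: 6.65
eef_pos: [524.0, -9.3, 24.6]
tcp_rot: [-1.568, 0.021, 0.028]
ft_force: [-6.1, -0.2, 3.7]
opening: 0.627
```

>>> {"fn": "apply_moves", "kwargs": {"increments": [[[0.2, 0, 0], [0, 0, -0.2], 6], [[0.2, 0, 0], [0, 0, -0.2], 6], [[0.2, 0, 0], [0, 0, -0.2], 6], [[0.2, 0, 0], [0, 0, -0.2], 6], [[0.2, 0, 0], [0, 0, -0.2], 6]]}}

```text
t: 7.28
eef_pos: [531.2, -8.7, 24.4]
tcp_rot: [-1.567, 0.013, 0.029]
ft_force: [-13.9, -3.0, 8.0]
opening: 0.63
```

>>> {"fn": "apply_moves", "kwargs": {"increments": [[[0.15, 0, 0], [0, 0, -0.1], 6], [[0.15, 0, 0], [0, 0, -0.1], 6], [[0.15, 0, 0], [0, 0, -0.1], 6], [[0.15, 0, 0], [0, 0, -0.1], 6], [[0.15, 0, 0], [0, 0, 0], 6]]}}

```text
t: 7.9
eef_pos: [531.0, -8.6, 24.5]
tcp_rot: [-1.565, 0.026, 0.029]
ft_force: [-11.2, -2.7, 7.7]
opening: 0.633
```

>>> {"fn": "apply_moves", "kwargs": {"increments": [[[0.3, 0, 0], [0, 0, -0.3], 6], [[0.3, 0, 0], [0, 0, -0.3], 6], [[0.4, 0, 0], [0, 0, -0.3], 6], [[0.4, 0, 0], [0, 0, -0.3], 6], [[0.4, 0, 0], [0, 0, 0], 6]]}}

```text
t: 8.52
eef_pos: [530.9, -7.8, 23.8]
tcp_rot: [-1.561, 0.048, 0.03]
ft_force: [-21.9, -4.2, 16.5]
opening: 0.631
```

Run:
```python
from h import *
s=st()
for n in ['top','side']:
    c=read_camera(n);T=cam_T(c)
    for th in ['stop','slab','press','bridge']: print(n,th,[(np.round(W(T,r['point']),1).tolist(),round(r['confidence'],2)) for r in nets.mark_of(c,th)[:1]])
    if n=='side': cv2.imwrite('pics/s2.png',cv2.resize(c['img'][190:350,230:440,::-1],None,fx=3.5,fy=3.5,interpolation=cv2.INTER_CUBIC))
```

```text
top stop [([719.9, -6.4, 12.1], 0.94)]
top slab []
top press [([629.6, -7.7, 0.3], 0.88)]
top bridge [([630.9, -10.8, 100.8], 0.75)]
side stop [([724.0, -6.8, 13.0], 0.73)]
side slab [([633.4, -7.1, 10.2], 0.97)]
side press [([631.0, -15.4, 2.6], 0.57)]
side bridge [([386.2, -315.8, -1.3], 0.75)]
```

View pics/s2.png

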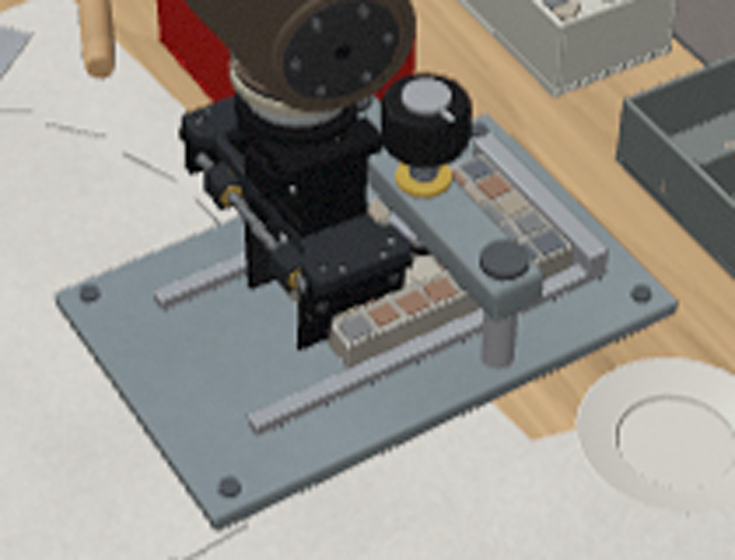

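The side view shows the slab flush against the stop, square between the rails. The net puts it at x=633, with the press at about 631. I'll retreat, then go above the knob while winding back the wrist.

>>> {"fn": "apply_moves", "kwargs": {"increments": [[[-1.5, 0, 0], [0, 0, -0.5], 6], [[-3.0, -1.0, 0], [0, 0, -0.6], 6], [[0, -5.0, 0], [0, 0, -0.5], 6], [[0, -5.5, 0], [-0.1, 0, -0.5], 8], [[0, -5.5, 0], [-0.1, 0, -0.4], 9.5]]}}

```text
t: 9.65
eef_pos: [490.0, -10.7, 197.9]
tcp_rot: [-1.564, 0.004, 0.029]
ft_force: [-0.0, 0.3, 0.4]
opening: 0.79
```

>>> {"fn": "apply_moves", "kwargs": {"increments": [[[0, -2.5, 0], [-0.2, -10, -0.2], 9.5], [[0, 0, 0], [0, -10, 0], 9.5], [[0, 0, 0], [0, -10, 0], 9.5], [[0, 0, 0], [0, -10, 0], 9.5], [[0, 0, 0], [0, -10, 0], 9.5]]}}

```text
t: 10.28
eef_pos: [495.3, -11.2, 231.1]
tcp_rot: [-1.585, -0.011, 0.928]
ft_force: [0.1, -0.5, -0.6]
opening: 0.997
```

Run:
```python
from h import *
s=st();print(s['eef_pos'],s['tcp_rot'],s['ft_force'],s['joints'],s['moment'])
c=read_camera('wrist');T=cam_T(c,s)
for th in ['bridge','slab','knob_grip','stop']: print(th,[(np.round(W(T,r['point']),1).tolist(),round(r['confidence'],2)) for r in nets.mark_of(c,th)[:1]])
c=read_camera('side');T=cam_T(c,s)
for th in ['bridge','slab','knob_grip','foot']: print(th,[(np.round(W(T,r['point']),1).tolist(),round(r['confidence'],2)) for r in nets.mark_of(c,th)[:1]])
print(rows(s,(631,-9,205),s['tcp_rot'][2],4));
```

```text
[495.34781709 -11.16182611 231.05882712] [-1.58460819 -0.01095472  0.92837883] [ 0.14529954 -0.53397582 -0.57846983] [-0.15773205  0.28153688  1.85752608  0.00390779  0.98520806 -2.65896314] [0.02619664 0.05218988 0.04730966]
bridge [([632.0, -9.7, 98.5], 0.91)]
slab [([628.1, -10.3, 15.1], 0.89)]
knob_grip []
stop []
bridge [([635.3, -9.4, 98.5], 0.93)]
slab [([637.2, -16.1, 57.1], 0.21)]
knob_grip [([632.3, -7.5, 156.0], 0.61)]
foot [([630.7, -13.4, 0.1], 0.45)]
[[[2.07, 0.71, -2.67], [0.2, -0.0, 0.2]], [[2.07, 0.7, -2.68], [0.2, -0.0, 0.2]], [[2.07, 0.68, -2.68], [0.2, -0.0, 0.2]], [[2.07, 0.67, -2.68], [0.2, -0.0, 0.2]]]
```

>>> {"fn": "apply_moves", "kwargs": {"increments": [[[2.1, 0.7, -2.7], [0.2, 0.5, 0.2], 9.5], [[2.1, 0.7, -2.7], [0.2, 0.5, 0.2], 9.5], [[2.1, 0.6, -2.7], [0.2, 0.5, 0.1], 9.5], [[2.0, 0.6, -2.6], [0.2, 0.5, 0.1], 9.5], [[0, 0, 0], [0, 0, 0], 9.5]]}}

```text
t: 11.4
eef_pos: [634.2, -11.8, 205.0]
tcp_rot: [-1.569, 0.0, 0.881]
ft_force: [-1.9, 0.0, -0.1]
opening: 0.997
```

Run:
```python
from h import *
s=st();print(s['eef_pos'],s['tcp_rot'],s['ft_force'],s['joints'],s['moment'])
c=read_camera('wrist');T=cam_T(c,s);save(c,'w3.png')
for th in ['bridge','knob_grip']: print(th,[(np.round(W(T,r['point']),1).tolist(),round(r['confidence'],2)) for r in nets.mark_of(c,th)[:1]])
print(rows(s,(632,-9,137),s['tcp_rot'][2],4));
```

```text
[634.22521826 -11.78511914 205.02008246] [-1.56905027e+00  1.30910897e-04  8.80640223e-01] [-1.92846534  0.03504796 -0.08752424] [-1.23012574e-01  5.13980445e-01  1.54489142e+00  9.36252871e-04
  1.08426399e+00 -2.57488741e+00] [-0.00023632  0.06758251 -0.00070882]
bridge []
knob_grip [([628.0, -6.9, 153.7], 0.75)]
[[[0.02, 1.7, 0.08], [-0.0, -0.0, -0.0]], [[0.02, 1.7, 0.09], [-0.0, -0.0, -0.0]], [[0.02, 1.7, 0.09], [-0.0, -0.0, -0.0]], [[0.02, 1.7, 0.09], [-0.0, -0.0, -0.0]]]
```

View pics/w3.png

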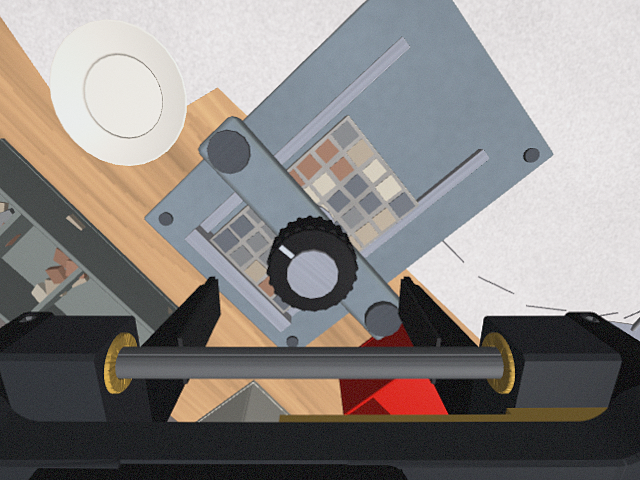

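Wrist view: the knob's rim disc is centred at about (313,266), between the fingers, and the silver cap is at (312,274).

Run:
```python
from h import *
s=st();c=read_camera('wrist');T=cam_T(c,s)
for u in [(313,265),(312,274),(270,265),(357,262)]: print(np.round(ray(c,T,u,170),1))
# best centre fit: reproject candidate knob cylinders' rim circle
t=np.linspace(0,2*np.pi,60)
for P in [(632,-9),(630,-8),(632,-11),(634,-10)]:
    q=[]
    for z in (134,170): q+= [(P[0]+28*np.cos(a),P[1]+28*np.sin(a),z) for a in t]
    p=proj(c,T,q); print(P,p.min(0),p.max(0))
```

```text
[628.1 -12.8 170. ]
[632.4  -8.5 170. ]
[648.7 -29.8 170. ]
[605.8   3.1 170. ]
(632, -9) [267.29535742 216.2568917 ] [356.65576026 313.03020035]
(630, -8) [270.75414412 215.55676553] [360.16396097 312.33736747]
(632, -11) [265.16903743 214.10598746] [354.72055877 310.90720591]
(634, -10) [263.84130981 216.9562321 ] [353.15194869 313.7220474 ]
```

>>> {"fn": "apply_moves", "kwargs": {"increments": [[[0, 1.7, 0.3], [0, 0, 0], 9.5], [[0, 1.7, 0.1], [0, 0, 0], 9.5], [[0, 1.7, 0], [0, 0, 0], 9.5], [[0, 1.7, 0], [0, 0, 0], 9.5], [[0, 0, 0], [0, 0, 0], 9.5]]}}

```text
t: 12.22
eef_pos: [627.3, -9.0, 138.7]
tcp_rot: [-1.572, -0.002, 0.881]
ft_force: [-0.2, -0.3, 0.1]
opening: 0.999
```

Run:
```python
from h import *
s=st();print(s['eef_pos'],s['tcp_rot'],s['ft_force'])
print(rows(s,(631.5,-10,137),s['tcp_rot'][2],1));
```

```text
[627.28842418  -9.04052975 138.74999643] [-1.57247536 -0.00194809  0.88061105] [-0.15537567 -0.29256599  0.08302716]
[[[0.19, 0.18, -0.39], [0.1, -0.0, 0.1]]]
```

Centre, close, then check the forces.

>>> {"fn": "apply_moves", "kwargs": {"increments": [[[0.2, 0.1, -0.4], [0, 0, 0], 9.5], [[0, 0, 0], [0, 0, 0], 6.5], [[0, 0, 0], [0, 0, 0], 5.0], [[0, 0, 0], [0, 0, 0], 5.0], [[0, 0, 0], [0, 0, 0], 5.0]]}}

```text
t: 12.85
eef_pos: [632.8, -10.3, 139.3]
tcp_rot: [-1.575, -0.003, 0.881]
ft_force: [0.1, 1.0, -1.2]
opening: 0.635
```

>>> {"fn": "apply_moves", "kwargs": {"increments": [[[0, 0, 0], [0, 0, 0], 5.0], [[0, 0, 0], [0, 0, 0], 5.0], [[0, 0.02, 0], [0, 10, 0], 5.0], [[0, 0.02, 0], [0, 10, 0], 5.0], [[0, 0.02, 0], [0, 10, 0], 5.0]]}}

```text
t: 13.48
eef_pos: [632.8, -10.2, 138.6]
tcp_rot: [-1.572, -0.005, 0.343]
ft_force: [1.5, -0.2, -0.8]
opening: 0.583
```

Run:
```python
from h import *
s=st();print({k:np.round(s[k],3) for k in ['t','eef_pos','tcp_rot','ft_force','moment','opening','joints']})
```

```text
{'t': np.float64(13.475), 'eef_pos': array([632.817, -10.206, 138.597]), 'tcp_rot': array([-1.572, -0.005,  0.343]), 'ft_force': array([ 1.53 , -0.233, -0.753]), 'moment': array([-0.048, -0.094,  0.112]), 'opening': np.float64(0.583), 'joints': array([-1.210e-01,  5.800e-01,  1.621e+00,  1.000e-03,  9.350e-01,
       -2.035e+00])}
```

>>> {"fn": "apply_moves", "kwargs": {"increments": [[[0, 0.025, 0], [0, 10, 0], 5.0], [[0, 0.025, 0], [0, 10, 0], 5.0], [[0, 0.025, 0], [0, 10, 0], 5.0], [[0, 0.025, 0], [0, 10, 0], 5.0], [[0, 0.025, 0], [0, 10, 0], 5.0]]}}

```text
t: 14.1
eef_pos: [632.8, -9.9, 137.3]
tcp_rot: [-1.569, -0.005, -0.558]
ft_force: [0.7, 0.2, -1.0]
opening: 0.581
```

>>> {"fn": "apply_moves", "kwargs": {"increments": [[[0, 0.025, 0], [0, 10, 0], 5.0], [[0, 0.025, 0], [0, 10, 0], 5.0], [[0, 0.025, 0], [0, 10, 0], 5.0], [[0, 0.025, 0], [0, 10, 0], 5.0], [[0, 0.025, 0], [0, 10, 0], 5.0]]}}

```text
t: 14.72
eef_pos: [633.1, -9.7, 136.0]
tcp_rot: [-1.566, -0.002, -1.458]
ft_force: [2.4, 0.5, -0.7]
opening: 0.586
```

```bash
cat > p.py <<'E'
from h import *
s=st();print({k:np.round(s[k],3).tolist() for k in ['t','eef_pos','tcp_rot','ft_force','moment','opening','joints']})
E
python3 p.py
```

```text
{'t': 14.725, 'eef_pos': [633.065, -9.672, 136.018], 'tcp_rot': [-1.566, -0.002, -1.458], 'ft_force': [2.419, 0.455, -0.687], 'moment': [-0.211, 0.377, 0.096], 'opening': 0.586, 'joints': [-0.119, 0.583, 1.623, -0.002, 0.931, -0.231]}
```

>>> {"fn": "apply_moves", "kwargs": {"increments": [[[0, 0.025, 0], [0, 10, 0], 5.0], [[0, 0.025, 0], [0, 10, 0], 5.0], [[0, 0.025, 0], [0, 10, 0], 5.0], [[0, 0.025, 0], [0, 10, 0], 5.0], [[0, 0.025, 0], [0, 10, 0], 5.0]]}}

```text
t: 15.35
eef_pos: [633.4, -9.7, 134.7]
tcp_rot: [-1.567, 0.002, -2.36]
ft_force: [1.7, -0.6, 0.2]
opening: 0.583
```

>>> {"fn": "apply_moves", "kwargs": {"increments": [[[0, 0.025, 0], [0, 10, 0], 5.0], [[0, 0.025, 0], [0, 10, 0], 5.0], [[0, 0.025, 0], [0, 10, 0], 5.0], [[0, 0.025, 0], [0, 10, 0], 5.0], [[0, 0.025, 0], [0, 10, 0], 5.0]]}}

```text
t: 15.98
eef_pos: [633.6, -10.1, 133.4]
tcp_rot: [-1.57, 0.004, 3.02]
ft_force: [0.2, -1.3, -0.0]
opening: 0.588
```

>>> {"fn": "apply_moves", "kwargs": {"increments": [[[0, 0.025, 0], [0, 10, 0], 5.0], [[0, 0.025, 0], [0, 10, 0], 5.0], [[0, 0.025, 0], [0, 10, 0], 5.0], [[0, 0.025, 0], [0, 10, 0], 5.0], [[0, 0.025, 0], [0, 10, 0], 5.0]]}}

```text
t: 16.6
eef_pos: [633.4, -10.4, 132.1]
tcp_rot: [-1.573, 0.003, 2.118]
ft_force: [-0.1, -0.4, 0.2]
opening: 0.583
```

```bash
python3 p.py
```

```text
{'t': 16.6, 'eef_pos': [633.423, -10.43, 132.14], 'tcp_rot': [-1.573, 0.003, 2.118], 'ft_force': [-0.08, -0.414, 0.204], 'moment': [0.081, 0.16, 0.071], 'opening': 0.583, 'joints': [-0.12, 0.589, 1.624, -0.001, 0.925, 2.475]}
```

>>> {"fn": "apply_moves", "kwargs": {"increments": [[[0, 0, 0], [0, 0, 0], 8.5], [[0, 0, 0], [0, 0, 0], 8.5], [[0, 0, 0], [0, -10, 0], 8.5], [[0, 0, 0], [0, -10, 0], 8.5], [[0, 0, 0], [0, -10, 0], 8.5]]}}

```text
t: 17.23
eef_pos: [633.3, -10.2, 132.1]
tcp_rot: [-1.571, 0.003, 2.672]
ft_force: [-0.7, -0.3, -0.2]
opening: 0.892
```

>>> {"fn": "apply_moves", "kwargs": {"increments": [[[0, 0, 0], [0, -10.5, 0], 8.5], [[0, 0, 0], [0, -10.5, 0], 8.5], [[0, 0, 0], [0, -10.5, 0], 8.5], [[0, 0, 0], [0, -10.5, 0], 8.5], [[0, 0, 0], [0, -10.5, 0], 8.5]]}}

```text
t: 17.85
eef_pos: [633.1, -10.0, 132.2]
tcp_rot: [-1.569, 0.002, -2.674]
ft_force: [-0.3, 0.8, -0.5]
opening: 0.894
```

>>> {"fn": "apply_moves", "kwargs": {"increments": [[[0, 0, 0], [0, -10.5, 0], 8.5], [[0, 0, 0], [0, -10.5, 0], 8.5], [[0, 0, 0], [0, -10.5, 0], 8.5], [[0, 0, 0], [0, -10.5, 0], 8.5], [[0, 0, 0], [0, -10.5, 0], 8.5]]}}

```text
t: 18.48
eef_pos: [633.1, -9.7, 132.2]
tcp_rot: [-1.568, -0.001, -1.736]
ft_force: [0.3, -0.2, -0.2]
opening: 0.893
```

>>> {"fn": "apply_moves", "kwargs": {"increments": [[[0, 0, 0], [0, -10.5, 0], 8.5], [[0, 0, 0], [0, -10.5, 0], 8.5], [[0, 0, 0], [0, -10.5, 0], 8.5], [[0, 0, 0], [0, -10.5, 0], 8.5], [[0, 0, 0], [0, -10.5, 0], 8.5]]}}

```text
t: 19.1
eef_pos: [632.9, -9.4, 132.3]
tcp_rot: [-1.57, -0.002, -0.799]
ft_force: [-0.4, 1.1, 1.0]
opening: 0.891
```

>>> {"fn": "apply_moves", "kwargs": {"increments": [[[0, 0, 0], [0, -10.5, 0], 8.5], [[0, 0, 0], [0, -10.5, 0], 8.5], [[0, 0, 0], [0, -10.5, 0], 8.5], [[0, 0, 0], [0, -10.5, 0], 8.5], [[0, 0, 0], [0, -10.5, 0], 8.5]]}}

```text
t: 19.73
eef_pos: [632.8, -9.2, 132.3]
tcp_rot: [-1.572, -0.002, 0.139]
ft_force: [0.1, -0.3, -0.3]
opening: 0.895
```

```bash
python3 p.py
```

```text
{'t': 19.725, 'eef_pos': [632.81, -9.199, 132.308], 'tcp_rot': [-1.572, -0.002, 0.139], 'ft_force': [0.106, -0.349, -0.268], 'moment': [0.042, -0.02, 0.059], 'opening': 0.895, 'joints': [-0.119, 0.588, 1.625, -0.001, 0.927, -1.828]}
```

>>> {"fn": "apply_moves", "kwargs": {"increments": [[[0, 0, 0], [0, -10, 0], 8.5], [[0, 0, 0], [0, -10, 0], 8.5], [[0, 0, 0], [0, -10, 0], 8], [[0, 0, 0], [0, -9, 0], 7], [[0, 0, 0], [0, 0, 0], 5.0]]}}

```text
t: 20.35
eef_pos: [632.7, -8.9, 132.4]
tcp_rot: [-1.573, -0.001, 0.858]
ft_force: [0.2, -0.6, -0.5]
opening: 0.69
```

>>> {"fn": "apply_moves", "kwargs": {"increments": [[[0, 0, 0], [0, 0, 0], 5.0], [[0, 0, 0], [0, 0, 0], 5.0], [[0, 0, 0], [0, 0, 0], 5.0], [[0, 0, 0], [0, 0, 0], 5.0], [[0, 0, 0], [0, 0, 0], 5.0]]}}

```text
t: 20.98
eef_pos: [633.5, -9.6, 132.4]
tcp_rot: [-1.574, -0.001, 0.852]
ft_force: [1.3, -0.7, -0.4]
opening: 0.585
```

```bash
python3 p.py
```

```text
{'t': 20.975, 'eef_pos': [633.503, -9.582, 132.441], 'tcp_rot': [-1.574, -0.001, 0.852], 'ft_force': [1.295, -0.743, -0.372], 'moment': [0.133, 0.078, 0.074], 'opening': 0.585, 'joints': [-0.119, 0.588, 1.624, -0.001, 0.926, -2.541]}
```

>>> {"fn": "apply_moves", "kwargs": {"increments": [[[0, 0.025, 0], [0, 10, 0], 5.0], [[0, 0.025, 0], [0, 10, 0], 5.0], [[0, 0.025, 0], [0, 10, 0], 5.0], [[0, 0.025, 0], [0, 10, 0], 5.0], [[0, 0.025, 0], [0, 10, 0], 5.0]]}}

```text
t: 21.6
eef_pos: [633.8, -10.0, 131.2]
tcp_rot: [-1.573, -0.004, -0.048]
ft_force: [0.7, -0.9, -0.2]
opening: 0.588
```

```bash
python3 p.py
```

```text
{'t': 21.6, 'eef_pos': [633.753, -10.031, 131.154], 'tcp_rot': [-1.573, -0.004, -0.048], 'ft_force': [0.682, -0.942, -0.177], 'moment': [-0.044, -0.094, 0.114], 'opening': 0.588, 'joints': [-0.119, 0.59, 1.625, -0.002, 0.922, -1.641]}
```

>>> {"fn": "apply_moves", "kwargs": {"increments": [[[0, 0.025, 0], [0, 10, 0], 5.0], [[0, 0.025, 0], [0, 10, 0], 5.0], [[0, 0.025, 0], [0, 10, 0], 5.0], [[0, 0.025, 0], [0, 10, 0], 5.0], [[0, 0.025, 0], [0, 10, 0], 5.0]]}}

```text
t: 22.22
eef_pos: [633.5, -10.5, 129.9]
tcp_rot: [-1.569, -0.005, -0.951]
ft_force: [1.0, -1.1, 0.1]
opening: 0.579
```

```bash
cat >> p.py <<'E'
m=[]
for i in range(4):
    c=read_camera('side'); m.append(round(float(st()['moment'][2]),3))
print('held Mz',m); 
cv2.imwrite('pics/s_%d.png'%int(s['t']*100),cv2.resize(c['img'][200:320,280:420,::-1],None,fx=5,fy=5,interpolation=cv2.INTER_CUBIC))
E
python3 p.py
```

```text
{'t': 22.225, 'eef_pos': [633.534, -10.481, 129.856], 'tcp_rot': [-1.569, -0.005, -0.951], 'ft_force': [1.001, -1.13, 0.074], 'moment': [-0.243, 0.022, 0.118], 'opening': 0.579, 'joints': [-0.12, 0.591, 1.627, -0.003, 0.919, -0.738]}
held Mz [-0.077, -0.101, -0.14, -0.106]
```

>>> {"fn": "apply_moves", "kwargs": {"increments": [[[0, 0.025, 0], [0, 10, 0], 5.0], [[0, 0.025, 0], [0, 10, 0], 5.0], [[0, 0.025, 0], [0, 10, 0], 5.0], [[0, 0.025, 0], [0, 10, 0], 5.0], [[0, 0.025, 0], [0, 10, 0], 5.0]]}}

```text
t: 23.05
eef_pos: [633.0, -10.6, 128.7]
tcp_rot: [-1.567, -0.003, -1.818]
ft_force: [0.2, -1.3, 0.1]
opening: 0.582
```

```bash
python3 p.py | head -1
```

```text
{'t': 23.05, 'eef_pos': [633.046, -10.616, 128.72], 'tcp_rot': [-1.567, -0.003, -1.818], 'ft_force': [0.242, -1.265, 0.141], 'moment': [-0.201, 0.309, 0.132], 'opening': 0.582, 'joints': [-0.12, 0.592, 1.628, -0.004, 0.918, 0.13]}
```

View pics/s_2222.png

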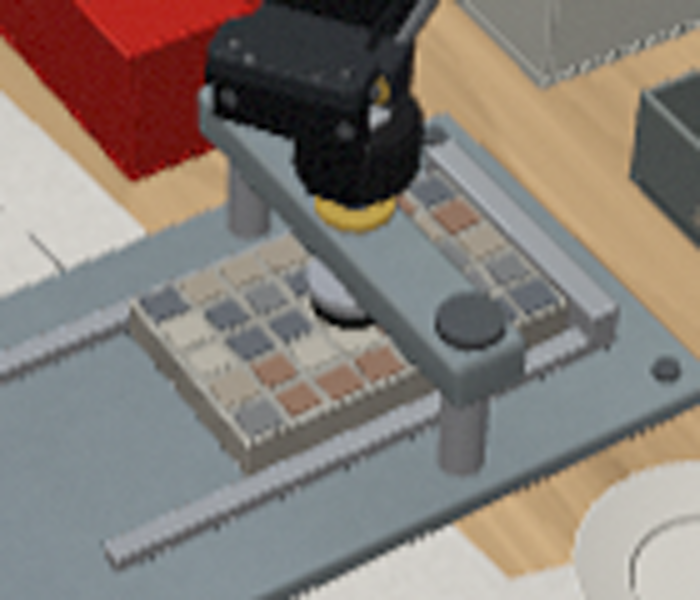

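The side view at 6.85 rad shows the black pad just above the slab, at about (345,310). The slab is still flush with the stop. I'll go on one call at a time.

>>> {"fn": "apply_moves", "kwargs": {"increments": [[[0, 0.025, 0], [0, 10, 0], 5.0], [[0, 0.025, 0], [0, 10, 0], 5.0], [[0, 0.025, 0], [0, 10, 0], 5.0], [[0, 0.025, 0], [0, 10, 0], 5.0], [[0, 0.025, 0], [0, 10, 0], 5.0]]}}

```text
t: 23.88
eef_pos: [632.7, -10.3, 127.6]
tcp_rot: [-1.567, 0.001, -2.68]
ft_force: [-0.2, -0.6, -0.1]
opening: 0.585
```

```bash
python3 p.py
```

```text
{'t': 23.875, 'eef_pos': [632.685, -10.303, 127.596], 'tcp_rot': [-1.567, 0.001, -2.68], 'ft_force': [-0.209, -0.63, -0.145], 'moment': [-0.025, 0.333, 0.222], 'opening': 0.585, 'joints': [-0.119, 0.593, 1.629, -0.004, 0.916, 0.992]}
held Mz [0.055, 0.103, 0.087, 0.078]
```

>>> {"fn": "apply_moves", "kwargs": {"increments": [[[0, 0.02, 0], [0, 6, 0], 5.0], [[0, 0.02, 0], [0, 6, 0], 5.0], [[0, 0.02, 0], [0, 6, 0], 5.0], [[0, 0.01, 0], [0, 4, 0], 5.0], [[0, 0.01, 0], [0, 4, 0], 5.0]]}}

```text
t: 24.7
eef_pos: [632.7, -10.1, 127.0]
tcp_rot: [-1.567, 0.002, -3.109]
ft_force: [-0.5, -0.7, 0.7]
opening: 0.586
```

```bash
python3 p.py
```

```text
{'t': 24.7, 'eef_pos': [632.68, -10.099, 127.029], 'tcp_rot': [-1.567, 0.002, -3.109], 'ft_force': [-0.46, -0.665, 0.662], 'moment': [-0.01, 0.306, 0.246], 'opening': 0.586, 'joints': [-0.119, 0.594, 1.63, -0.004, 0.914, 1.421]}
held Mz [0.064, 0.115, 0.17, 0.195]
```

Torque has risen by about 0.13 N m over the drag, so the foot presses with roughly 90 N. Letting go now and rising.

>>> {"fn": "apply_moves", "kwargs": {"increments": [[[0, 0, 0], [0, 0, 0], 9.5], [[0, 0, 0], [0, 0, 0], 9.5], [[0, 0, 0], [0, 0, 0], 9.5], [[0, 0, 0], [0, 0, 0], 9.5], [[0, -1.0, 0], [0, 0, 0], 9.5]]}}

```text
t: 25.52
eef_pos: [632.4, -9.8, 136.8]
tcp_rot: [-1.568, 0.001, -3.103]
ft_force: [0.4, -0.6, 0.6]
opening: 0.991
```

>>> {"fn": "apply_moves", "kwargs": {"increments": [[[0, -2.5, 0], [0, 0, 0], 9.5], [[0, -3, 0], [0, 0, 0], 9.5], [[0, -3, 0], [0, 0, 0], 9.5], [[0, -3, 0], [0, 0, 0], 9.5], [[0, 0, 0], [0, 0, 0], 9.5]]}}

```text
t: 26.15
eef_pos: [632.4, -9.4, 259.4]
tcp_rot: [-1.567, 0.005, -3.103]
ft_force: [0.1, 0.1, -0.1]
opening: 1.0
```

```bash
python3 p.py; ls pics
python3 - <<'E'
from h import *
s=st()
c=read_camera('side');T=cam_T(c,s)
for th in ['slab','knob_grip','foot','tub','saucer']: print(th,[(np.round(W(T,r['point']),1).tolist(),round(r['confidence'],2)) for r in nets.mark_of(c,th)[:1]])
E
```

```text
{'t': 26.15, 'eef_pos': [632.433, -9.419, 259.378], 'tcp_rot': [-1.567, 0.005, -3.103], 'ft_force': [0.09, 0.071, -0.065], 'moment': [-0.077, 0.193, -0.03], 'opening': 1.0, 'joints': [-0.118, 0.461, 1.485, -0.003, 1.19, 1.415]}
held Mz [0.03, 0.058, 0.011, -0.037]
s2.png
s_2222.png
s_2305.png
s_2387.png
s_2470.png
s_2615.png
side0.png
top0.png
w1.png
w3.png
slab [([632.4, -8.6, 9.4], 0.76)]
knob_grip [([634.6, -8.6, 143.5], 0.76)]
foot [([636.1, -13.5, 49.7], 0.68)]
tub [([660.8, 239.4, 1.3], 0.67)]
saucer [([698.6, -213.9, -1.7], 0.74)]
```

View pics/s_2615.png

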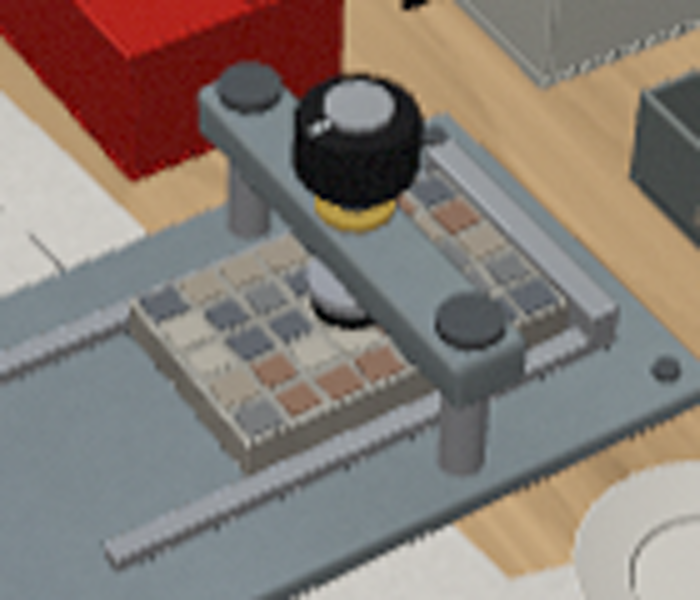

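The final view shows the slab still flush at the stop and square, with the pad on it at (345,318). The knob is free and the gripper is clear above it. Handing in.

```bash
python3 -c "
from h import *
print(env.job_done(), st()['t'])"
```

```text
the job is handed in; nothing more can be done
the job is handed in; nothing more can be done
```

The slab is home against the back stop, the screw is wound down onto it, and the knob is let go. I handed the job in at about 27 s of the 72 s allowed; no verdict is reported.

- **Pushing:** I pushed the slab with the spread fingers until it stalled at the stop with about 22 N of push. In the last side view it is flush and square, with the network placing it at x≈632 mm against a press origin of about 631 mm.
- **Winding:** I turned the knob about 9 rad in two grips. The torque while turning rose from about 0.11 to 0.246 N m, which means roughly 90–100 N on the slab. After release it should ease back to about 56 N.
- **Release:** I opened the gripper and raised it about 75 mm clear of the knob.
- **Other things on the table:** The tub and saucer read within about 7 mm of where they started, which I take as detection noise. I did not re-measure the others, but the arm stayed well above or away from them.

**Uncertain points:**
- The clamping force is inferred from noisy wrist torque. One held reading even went negative before contact, from the wrist springing back.
- I did not regrip the knob to confirm the force after release. The last picture shows the pad at the slab, but it cannot show pressure.

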